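# Lock the practice pad's clamp bar with two hairpin clips

### The arm

A 6-joint arm with a two-finger parallel gripper is mounted at the origin on the work surface. World frame = base frame: x ahead of the robot, y to its left, z up, the work surface at z = 0. Lengths are in m, angles in rad, forces in N, time in s.
With the tool pointing down it reaches from about 0.275 to 1 m from the base axis. Payload 8.4 kg.
Tool frame: the origin (TCP) lies between the finger pads; the fingertips stand 11 mm ahead of it and the grasp point (between the pads) lies 8 mm behind it (tips_ahead is the distance from the TCP to the fingertips, in m); z points along the fingers, y is the line along which they close (so a half turn about z gives the same grasp; the last joint's range is limited). The gripper opens to 85 mm and grips with 20 to 120 N. Pads are 22 mm wide; open, the fingers measure 114 mm over their backs; the gripper's body (76 mm by 85 mm) begins 54 mm behind the grasp point. The pads swing forward as they close: fully open they stand 13 mm farther back than shut.
Start: joints at [1.278, 0.353, 1.633, -0, 1.155, -0.002], TCP at [0.179, 0.599, 0.216] pointing down, gripper open.
Joint ranges: [-2.63, 2.63], [-0.92, 2.1], [0.06, 2.66], [-1.3, 4.44], [0, 2.69], [-3.02, 3.02]. Speed limits (rad/s): [2.22, 2.22, 2.79, 3.14, 3.14, 3.14].

### API

Orientations are given as a unit quaternion [w, x, y, z].
In Python, from cell import * gives the robot as it stands. The module is installed in compiled form; this text tells all that it offers.
- The arm moves only by the tool step_arm, never from a script. Its argument "moves" is a list of rows, each an object with "delta_pos": the shift along the tool's x, y, z in mm, a list of three; "twist": the turn, a rotation vector about the tool's x, y, z in rad, a list of three. In form: [{"delta_pos": [dx, dy, dz], "twist": [ax, ay, az]}, ...]. A call has 1 to 10 rows; each row is the pose to reach, as a shift and turn from the pose commanded when the call began, along the tool's axes at that moment; what a row does not reach only later rows make up. A row lasts 1/8 s, in which the tool goes at most 62.5 mm and 10.7 degrees, less where a joint would pass 70% of its speed; a pose out of reach is approached as far as the arm can. A call with a gripper value outside its range is refused whole. "grip" is the opening in per cent of the stroke, from 0 (shut) to 100 (fully open), set as the call begins (left out, the last holds). The fingers move at their own pace and stop on an object; "force" is the grip in N (left out, the last holds). Time passes only in rows, so rows that repeat a pose let the fingers close. It gives the time, the measured TCP pose, the force, the opening and the grip force at its end, in the units of the state.
- read_state(): the state, without advancing time (a new reading comes with each control period).
- snapshot(name): name is "side" or "top" or "wrist"; returns the picture (420x560x3 uint8, red, green, blue); there is no depth.
- camera_params(name): a dict with "intrinsics" (3x3 intrinsics, pixels), "cam_to_world" (4x4, takes a point from camera to world coordinates); the wrist camera has in their place "mount" (4x4, takes a point from camera to tool coordinates, whose origin is the TCP and whose axes are the flange's). Camera axes: x right, y up, looking along -z (the intrinsics and any distortion apply to the point x, -y, -z); pixel columns grow to the right and rows downward; lengths in m; the calibration is good to about 2 mm. A picture is of the moment at which its call begins: read the wrist's pose just before it. camera_params takes no time and is no camera call.
- sign_off(): hands the job in; it is judged then, once.
The state is a dict: "time_s": time; "joints": joint angles; "dq": joint speeds; "effort": joint torques, N m; "eef_pos": TCP position; "tcp_rot": TCP orientation; "ft_force": force on the tool from outside, world axes, zero at the start; "moment": the same for the moment, N m; "finger_gap": opening from 0.0 (shut) to 1.0 (fully open); "grasp_force": force on a finger pad.
Only numpy, scipy, OpenCV 4.12 (cv2) and the standard library are available. Lean on these libraries where they do the work, as an engineer would, in place of code of your own. Each camera call takes 0.05 s, during which the arm holds its last target. There are 200 camera calls.

### The job

The clamp bar over the suture practice pad stands on two drilled pins, and the hairpin clip of each pin has only been started in its hole. Slide both clips fully home, so that each one's sprung leg snaps round its pin and the coiled loop comes up against the shank, then let go. Leave the other things on the table where they are.

Things in the scene. Friction and masses are not known exactly. Their poses are not given: they have to be found in the camera images.
- holder: Practice pad holder, fixed to the table: plywood base 150 x 330 x 18 mm, on it a skin-coloured pad and across the middle a flat aluminium bar 64 mm wide (along x) and 300 mm long (along y), its top 40 mm above the table. Origin at the centre of the base's underside; z up. Only two upright steel pins and the clips rise above the bar.
- pin_a (a point): Foot of pin A's axis, on the bar's top, at y = +70 mm of the holder; axes as the holder's. Pin: 18 mm diameter, rising 24 mm above the bar, with a cross hole along the holder's y at its foot (7.5 mm wide, 7 mm high). Clip A slides in toward -y of the holder.
- pin_b (a point): Foot of pin B's axis, on the bar's top, at y = -70 mm of the holder; otherwise as pin A. Clip B slides in toward +y of the holder.
- clip_a: Dark steel hairpin clip of 5 mm round wire, about 42 g, loose, lying flat on the bar, loop toward the bar's +y end, straight leg started in pin A's hole. Frame: x along the straight leg to its tip (at x = +40 mm), the way it slides in; y toward the sprung leg; z up. Origin: underside of the straight leg, where the pin's axis is when home (origin = pin point); at the start 24 to 34 mm short of that.
- clip_b: Dark steel hairpin clip of 5 mm round wire, about 42 g, loose, lying flat on the bar, loop toward the bar's -y end, straight leg started in pin B's hole. Frame: x along the straight leg to its tip (at x = +40 mm), the way it slides in; y toward the sprung leg; z up. Origin: underside of the straight leg, where the pin's axis is when home (origin = pin point); at the start 24 to 34 mm short of that.
- loop_a (a point): Centre of clip A's loop, a round coil of wire, upright axis, 26 mm outer diameter, 15 mm high, at x = -20, y = +10.5, z = +7.5 mm of the clip; axes as the clip's. Its back, the place to push, is 33 mm behind the clip's origin. Sliding in takes about 5 to 10 N; the loop meeting the shank is a hard stop about 1 mm past home.
- loop_b (a point): Centre of clip B's loop, a round coil of wire, upright axis, 26 mm outer diameter, 15 mm high, at x = -20, y = +10.5, z = +7.5 mm of the clip; axes as the clip's. Its back, the place to push, is 33 mm behind the clip's origin. Sliding in takes about 5 to 10 N; the loop meeting the shank is a hard stop about 1 mm past home.
- clip_a_leg (a joint): The sprung leg hinges at the loop; its narrow neck (11 mm ahead of the clip's origin) must be forced over the shank and closes behind it. Value: opening of clip A's sprung leg about its coil, rad: 0 = closed (as it lies free, and when home round the pin); about 0.1 while the neck passes over the shank.
- clip_b_leg (a joint): The same for clip B.
- bottle: Bystander: upright blue bottle, 64 mm diameter, 170 mm high; origin under its centre.
- tin: Bystander: flat round black make-up tin, 70 mm diameter, 18 mm high; origin under its centre.
- brush: Bystander: small make-up brush lying on the table, 160 mm long, 22 mm thick; origin under its middle.
- jar: Bystander: small closed jar, 60 mm diameter, 60 mm high; origin under its centre.

How it is judged:
By the outcome, as a careful person would: the job done as asked, in the order asked, and still so for the second after the job is handed in, with the robot touching nothing.
It also fails if it takes over 45 s, if anything falls off the work surface, if the arm or the gripper's body presses on something with over 40 N, if the wrist force passes 120 N, or if a joint passes its speed limit or range.

## Working session

There is one attempt and no reset: what is moved stays moved. The work goes in short steps, Python scripts to look and compute and a tool call to move; the robot and the scene stay as the last step left them, time stands still between calls to the robot, and variables do not carry over. Pictures are saved under pics/ and viewed, at most 10 in all, crops included, and the job is handed in when it is done.

Besides the shell and the picture viewer there is one more tool, called after ">>>" as a command line: name --argument value ..., lists and objects as JSON in quotes. step_arm: Moves the arm, as the interface text tells. Its arguments: {"type":"object","properties":{"moves":{"type":"array","items":{"type":"object","properties":{"delta_pos":{"type":"array","items":{"type":"number"}},"twist":{"type":"array","items":{"type":"number"}}}}},"grip":{"type":"number"},"force":{"type":"number"}},"required":["moves"]}

```bash
mkdir -p pics; python3 - <<'E'
from cell import *
import cv2
s=read_state();print({k:s[k] for k in('time_s','eef_pos','tcp_rot','ft_force','finger_gap')})
for n in('top','side'):
    cv2.imwrite(f'pics/{n}0.png',snapshot(n)[:,:,::-1]);p=camera_params(n);print(n,p)
print(camera_params('wrist'))
E
```

```text
{'time_s': 0.0, 'eef_pos': array([0.17907378, 0.59828858, 0.21527456]), 'tcp_rot': array([-9.19068559e-05,  1.44895716e-01,  9.89446703e-01, -6.67128576e-04]), 'ft_force': array([-1.12169613,  0.14039889, -1.10934619]), 'finger_gap': 1.0058971136086747}
top {'intrinsics': array([[481.56938254,   0.        , 275.34007295],
       [  0.        , 481.56938254, 203.31960727],
       [  0.        ,   0.        ,   1.        ]]), 'cam_to_world': array([[ 0.00719363,  0.99825817, -0.05855659,  0.52126072],
       [-0.9999216 ,  0.00778109,  0.00981051, -0.01042674],
       [ 0.01024906,  0.05848143,  0.99823588,  1.31908796],
       [ 0.        ,  0.        ,  0.        ,  1.        ]])}
side {'intrinsics': array([[379.18642796,   0.        , 275.90202047],
       [  0.        , 379.18642796, 208.61152578],
       [  0.        ,   0.        ,   1.        ]]), 'cam_to_world': array([[-0.91923357,  0.24406076, -0.3089401 ,  0.29736075],
       [-0.39357226, -0.54867339,  0.73760314,  0.75538067],
       [ 0.01051277,  0.79961982,  0.60041455,  0.70524325],
       [ 0.        ,  0.        ,  0.        ,  1.        ]])}
{'intrinsics': array([[322.908585  ,   0.        , 278.72827964],
       [  0.        , 322.908585  , 210.49822477],
       [  0.        ,   0.        ,   1.        ]]), 'mount': array([[ 1.04985763e-03,  9.54390622e-01,  2.98558935e-01,
         7.62029267e-02],
       [ 9.99999245e-01, -8.11160810e-04, -9.23410888e-04,
         9.21344975e-04],
       [-6.39115385e-04,  2.98559679e-01, -9.54390753e-01,
        -1.58550460e-01],
       [ 0.00000000e+00,  0.00000000e+00,  0.00000000e+00,
         1.00000000e+00]])}
```

View pics/top0.png

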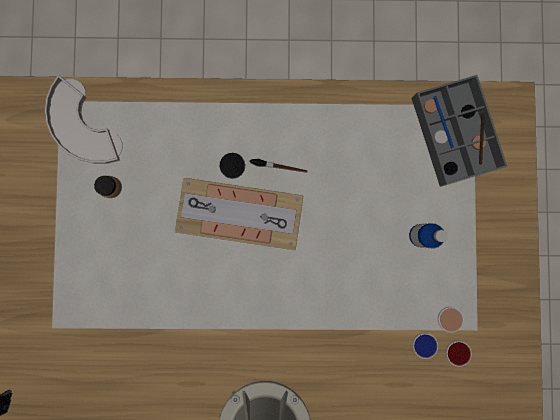

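View pics/side0.png

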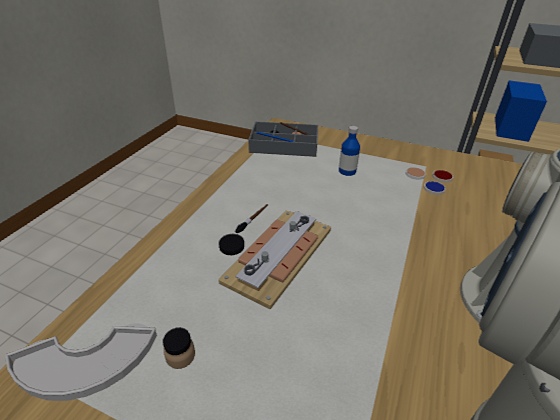

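The top view shows the holder centred at about (240,213). Its pins are near (211,209) and (264,217), with loops at (194,203) and (282,224). The side view agrees. The tin is at (232,165), the brush at (278,165), the jar at (107,186) and the bottle at (427,236), all clear of the bar. I'll zoom in next.

```bash
cat > h.py <<'E'
import numpy as np, cv2
from scipy.spatial.transform import Rotation as R
def ray(K,T,uv,z):
    d=T[:3,:3]@np.array([(uv[0]-K[0,2])/K[0,0],-(uv[1]-K[1,2])/K[1,1],-1])
    o=T[:3,3]; return o+d*(z-o[2])/d[2]
def proj(K,T,p):
    c=T[:3,:3].T@(np.asarray(p)-T[:3,3]); return K[0,2]-K[0,0]*c[0]/c[2],K[1,2]+K[1,1]*c[1]/c[2]
def rot(q): return R.from_quat([q[1],q[2],q[3],q[0]]).as_matrix()
E
python3 - <<'E'
import cv2
from h import *
from cell import camera_params
im=cv2.imread('pics/top0.png')[165:260,160:320]
cv2.imwrite('pics/crop0.png',cv2.resize(im,None,fx=5,fy=5,interpolation=cv2.INTER_CUBIC))
p=camera_params('top');K,T=p['intrinsics'],p['cam_to_world']
for uv in((184,178),(303,194),(296,250),(176,233)):print(ray(K,T,uv,.018))
E
```

```text
[0.66437558 0.22478231 0.018     ]
[ 0.62347731 -0.09802521  0.018     ]
[ 0.47211998 -0.07974616  0.018     ]
[0.51549029 0.24355322 0.018     ]
```

View pics/crop0.png

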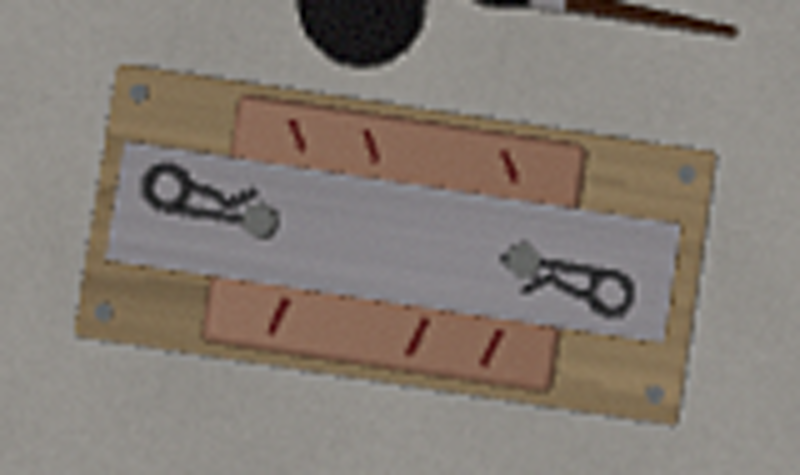

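>>> step_arm --moves '[{"delta_pos": [-52, -39, 6], "twist": [0, 0, -0.016]}, {"delta_pos": [-105, -78, 12], "twist": [0, 0, -0.032]}, {"delta_pos": [-157, -117, 18], "twist": [0, 0, -0.048]}, {"delta_pos": [-210, -156, 24], "twist": [0, 0, -0.064]}, {"delta_pos": [-262, -195, 30], "twist": [0, 0, -0.08]}, {"delta_pos": [-315, -234, 36], "twist": [0, 0, -0.096]}, {"delta_pos": [-367, -273, 42], "twist": [0, 0, -0.113]}, {"delta_pos": [-420, -312, 48], "twist": [0, 0, -0.129]}, {"delta_pos": [-472, -351, 54], "twist": [0, 0, -0.145]}, {"delta_pos": [-524, -391, 60], "twist": [0, 0, -0.161]}]' --grip 0 --force 60

```text
time_s: 1.35
eef_pos: [0.5515, 0.0975, 0.1586]
tcp_rot: [-0.0, 0.065, 0.998, 0.0]
ft_force: [0.9, 1.4, -0.1]
finger_gap: 0.001
grasp_force: 0.0
```

>>> step_arm --moves '[{"delta_pos": [0, 0, 0], "twist": [0, 0, 0]}, {"delta_pos": [0, 0, 0], "twist": [0, 0, 0]}, {"delta_pos": [0, 0, 0], "twist": [0, 0, 0]}]'

```text
time_s: 1.72
eef_pos: [0.5499, 0.1003, 0.1588]
tcp_rot: [-0.0, 0.064, 0.998, 0.0]
ft_force: [-0.4, -0.1, -0.2]
finger_gap: -0.002
grasp_force: 0.0
```

```bash
python3 - <<'E'
from cell import *
import cv2,numpy as np
from h import *
s=read_state();print(s)
im=snapshot('wrist')[:,:,::-1];cv2.imwrite('pics/w1.png',im)
T=np.eye(4);T[:3,:3]=rot(s['tcp_rot']);T[:3,3]=s['eef_pos'];np.save('T1.npy',T)
cv2.imwrite('pics/w1v.png',cv2.resize(im,(800,600),interpolation=cv2.INTER_CUBIC))
E
```

```text
{'time_s': 1.725, 'joints': array([ 1.77627154e-01,  3.14424464e-01,  1.83006000e+00,  2.85911021e-04,
        9.97583356e-01, -1.26467582e+00]), 'dq': array([ 0.0067594 , -0.00297499, -0.00055558, -0.00045878, -0.00187957,
       -0.00037357]), 'effort': array([-7.89513141e-01, -5.37727833e+01, -3.06799436e+01, -3.17198178e-02,
       -2.66291798e-03,  6.34353128e-03]), 'eef_pos': array([0.54986611, 0.10032285, 0.15884111]), 'tcp_rot': array([-2.59433452e-04,  6.42798851e-02,  9.97931874e-01,  5.96847461e-05]), 'ft_force': array([-0.41849022, -0.12833532, -0.15028482]), 'moment': array([ 0.01365434, -0.04240934, -0.04567644]), 'grasp_force': 0.0, 'finger_gap': -0.0016333041767091939}
```

View pics/w1v.png

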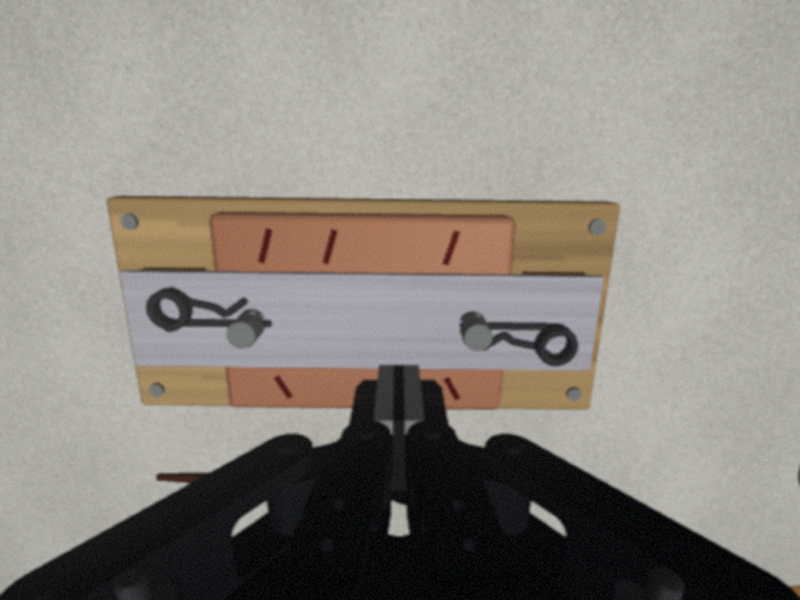

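The wrist view (800x600) shows the pin tops at (241,333) and (477,338) and the loop centres at (169,309) and (556,344). Both legs are started in their holes. The shut fingertips are slim, about 16 mm across.

```bash
python3 - <<'E'
from cell import *
from h import *
p=camera_params('wrist');K=p['intrinsics'];T1=np.load('T1.npy');T=T1@p['mount']
s=560/800
W=lambda u,v,z:ray(K,T,(u*s,v*s),z)
pr,pl=W(477,338,.064),W(241,333,.064)
print('pins',pr,pl,np.linalg.norm(pr-pl))
lr,ll=W(556,344,.055),W(169,309,.055)
y=(pr-pl)[:2];print('holder y angle deg',np.degrees(np.arctan2(y[1],y[0])))
y/=np.linalg.norm(y);x=np.array([y[1],-y[0]]);c=(pr+pl)[:2]/2
print('centre',c)
for n,q in(('pr',pr),('lr',lr),('ll',ll)):print(n,(q[:2]-c)@x,(q[:2]-c)@y)
tool=T1[:3,:3];print('tool y ang',np.degrees(np.arctan2(tool[1,1],tool[0,1])))
# bar corners edges check at z .04
for uv in((120,271),(603,277),(591,370),(139,366)):
  q=W(*uv,.04);print((q[:2]-c)@x,(q[:2]-c)@y)
pt=camera_params('top')
for uv in((212.3,209.2),(264,217)):print('top pin',ray(pt['intrinsics'],pt['cam_to_world'],uv,.064))
E
```

```text
pins [0.58199478 0.14427894 0.064     ] [0.56112417 0.00680692 0.064     ] 0.1390472573364394
holder y angle deg 81.36744000721468
centre [0.57155947 0.07554293]
pr 5.557821275184404e-17 0.0695236286682197
lr 0.0064436135579102665 0.1200760840798084
ll -0.010859441260729253 -0.1146214724602654
tool y ang 82.6289841931468
-0.029801974744967402 -0.14948031747641155
-0.03281261726132862 0.14931884800689285
0.0305770290661547 0.1512410049757016
0.03444240385803978 -0.14703810326437347
top pin [0.57825683 0.14138169 0.064     ]
top pin [0.55894422 0.00653311 0.064     ]
```

>>> step_arm --moves '[{"delta_pos": [-12, 44, 0]}, {"delta_pos": [-24, 88, 20]}, {"delta_pos": [-34, 128, 45]}, {"delta_pos": [-34, 128, 75]}, {"delta_pos": [-34, 128, 90]}, {"delta_pos": [-34, 128, 96]}, {"delta_pos": [-34, 128, 100]}, {"delta_pos": [-34, 128, 102]}, {"delta_pos": [-34, 128, 103]}, {"delta_pos": [-34, 128, 103]}]'

```text
$.moves[0]: bad value
```

```bash
python3 - <<'E'
from cell import *
import cv2,numpy as np
im=snapshot('wrist')[:,:,::-1]
a=im[130:420,80:480]
s=snapshot('side')[:,:,::-1][195:295,205:345]
cv2.imwrite('pics/w2v.png',np.vstack([cv2.resize(a,(552,400)),cv2.resize(s,(552,200)[:1]+(200,))]) if 0 else np.hstack([cv2.resize(a,(420,304)),cv2.resize(s,(380,304),interpolation=cv2.INTER_CUBIC)]))
E
```

```text
(no output)
```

View pics/w2v.png

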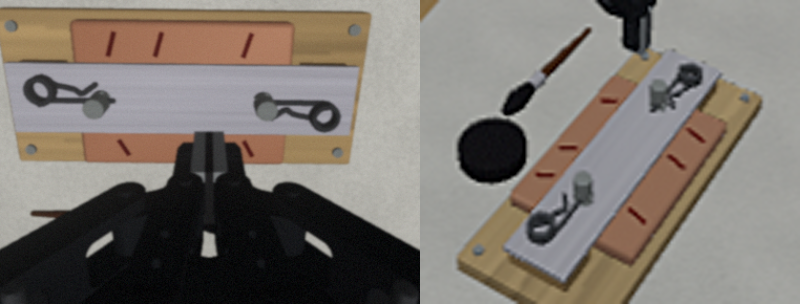

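The move was refused because twist is required, so the picture shows the arm unmoved. I'll resend it with twist.

>>> step_arm --moves '[{"delta_pos": [-12, 44, 0], "twist": [0, 0, 0]}, {"delta_pos": [-24, 88, 20], "twist": [0, 0, 0]}, {"delta_pos": [-34, 128, 45], "twist": [0, 0, 0]}, {"delta_pos": [-34, 128, 75], "twist": [0, 0, 0]}, {"delta_pos": [-34, 128, 90], "twist": [0, 0, 0]}, {"delta_pos": [-34, 128, 96], "twist": [0, 0, 0]}, {"delta_pos": [-34, 128, 100], "twist": [0, 0, 0]}, {"delta_pos": [-34, 128, 102], "twist": [0, 0, 0]}, {"delta_pos": [-34, 128, 103], "twist": [0, 0, 0]}, {"delta_pos": [-34, 128, 103], "twist": [0, 0, 0]}]'

```text
time_s: 3.12
eef_pos: [0.6011, 0.2218, 0.0562]
tcp_rot: [0.0, 0.065, 0.998, 0.0]
ft_force: [-0.9, 0.0, -0.1]
finger_gap: -0.004
grasp_force: 0.0
```

```bash
python3 - <<'E'
from cell import *
import cv2,numpy as np
im=snapshot('wrist')[:,:,::-1]
a=im[130:420,80:480]
s=snapshot('side')[:,:,::-1][195:305,205:345]
cv2.imwrite('pics/w3v.png',np.hstack([cv2.resize(a,(420,304)),cv2.resize(s,(380,304),interpolation=cv2.INTER_CUBIC)]))
E
```

```text
(no output)
```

View pics/w3v.png

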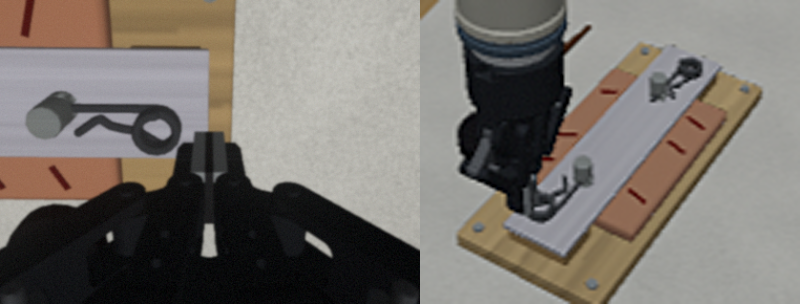

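The finger's near edge is at about (209,132), level with the loop centre (158,130). I'll check the lateral offset by projection.

```bash
python3 - <<'E'
from cell import *
from h import *
p=camera_params('wrist');K=p['intrinsics'];M=p['mount']
f=lambda u,v:(80+u*400/420,130+v*290/304)
for x in(-11,-4,0,11):print(x,proj(K,M,(x/1e3,0,.011)))
print('edge seen',f(209,132),'loop px',f(158,130))
s=read_state();T=np.eye(4);T[:3,:3]=rot(s['tcp_rot']);T[:3,3]=s['eef_pos'];C=T@M
q=ray(K,C,f(158,130),.055);print('loop rel tool',T[:3,:3].T@(q-T[:3,3]))
q=ray(K,C,f(49,122),.064);print('pin rel tool',T[:3,:3].T@(q-T[:3,3]))
q=ray(K,C,f(209,132),.045);print('edge rel tool',T[:3,:3].T@(q-T[:3,3]))
E
```

```text
-11 (np.float64(276.86518501213084), np.float64(266.28366815212803))
-4 (np.float64(276.85697597335184), np.float64(255.2963458576534))
0 (np.float64(276.85220157760835), np.float64(248.90609406234594))
11 (np.float64(276.8387474485568), np.float64(230.8985226449125))
edge seen (279.04761904761904, 255.92105263157896) loop px (230.47619047619048, 254.01315789473682)
loop rel tool [ 0.00139433 -0.02503926  0.00114872]
pin rel tool [ 0.00979814 -0.07595588 -0.00786261]
edge rel tool [-0.00446653  0.00126083  0.01115511]
```

>>> step_arm --moves '[{"delta_pos": [6, 0, 2], "twist": [0, 0, 0]}, {"delta_pos": [6, 0, 4], "twist": [0, 0, 0]}, {"delta_pos": [6, 0, 5], "twist": [0, 0, 0]}, {"delta_pos": [6, 0, 6], "twist": [0, 0, 0]}, {"delta_pos": [6, 0, 6], "twist": [0, 0, 0]}]'

```text
time_s: 3.85
eef_pos: [0.595, 0.2226, 0.0498]
tcp_rot: [-0.0, 0.065, 0.998, -0.0]
ft_force: [-0.6, -0.3, -0.3]
finger_gap: 0.0
grasp_force: 0.0
```

>>> step_arm --moves '[{"delta_pos": [0, 0, 1], "twist": [0, 0, 0]}, {"delta_pos": [0, 0, 2], "twist": [0, 0, 0]}, {"delta_pos": [0, 0, 2], "twist": [0, 0, 0]}]'

```text
time_s: 4.22
eef_pos: [0.5949, 0.2226, 0.0478]
tcp_rot: [-0.0, 0.065, 0.998, -0.0]
ft_force: [0.2, 0.1, -0.4]
finger_gap: -0.002
grasp_force: 0.0
```

```bash
python3 - <<'E'
from cell import *
import cv2,numpy as np
from h import *
p=camera_params('side');s=read_state();print(s['eef_pos'],s['ft_force'])
u,v=proj(p['intrinsics'],p['cam_to_world'],s['eef_pos']-[0,0,.011]);print(u,v)
u0,v0=int(u)-40,int(v)-40
im=snapshot('side')[:,:,::-1][v0:v0+75,u0:u0+100]
w=snapshot('wrist')[:,:,::-1][190:315,170:320]
cv2.imwrite('pics/s4.png',np.hstack([cv2.resize(im,(400,300),interpolation=cv2.INTER_CUBIC),cv2.resize(w,(360,300),interpolation=cv2.INTER_CUBIC)]));print(u0,v0)
E
```

```text
[0.59488489 0.22263382 0.04776868] [ 0.19838539  0.09300469 -0.37166297]
245.58912810540647 281.18018956633375
205 241
```

View pics/s4.png

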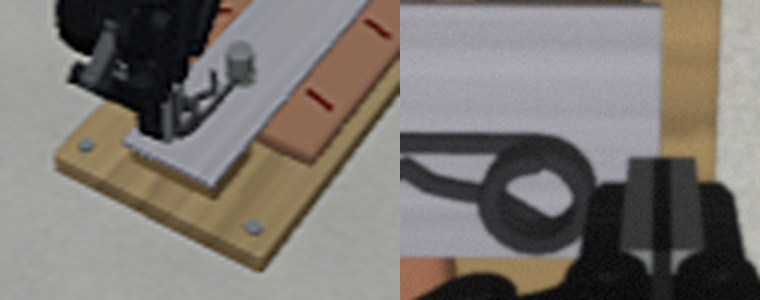

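The side view puts the fingertip about 12 mm higher than nominal, at roughly z 0.05. The wrist view shows the loop centre level with the finger. I'll go lower in small steps.

>>> step_arm --moves '[{"delta_pos": [0, 3, 1], "twist": [0, 0, 0]}, {"delta_pos": [0, 3, 2], "twist": [0, 0, 0]}, {"delta_pos": [0, 3, 3], "twist": [0, 0, 0]}, {"delta_pos": [0, 3, 4], "twist": [0, 0, 0]}, {"delta_pos": [0, 3, 4], "twist": [0, 0, 0]}]'

```text
time_s: 4.95
eef_pos: [0.5953, 0.2256, 0.0437]
tcp_rot: [-0.0, 0.065, 0.998, -0.0]
ft_force: [0.3, -1.2, -0.7]
finger_gap: 0.001
grasp_force: 0.0
```

>>> step_arm --moves '[{"delta_pos": [0, 0, 1], "twist": [0, 0, 0]}, {"delta_pos": [0, 0, 2], "twist": [0, 0, 0]}, {"delta_pos": [0, 0, 2], "twist": [0, 0, 0]}]'

```text
time_s: 5.32
eef_pos: [0.5952, 0.2256, 0.0417]
tcp_rot: [-0.0, 0.065, 0.998, -0.0]
ft_force: [0.7, 0.0, -0.1]
finger_gap: -0.0
grasp_force: 0.0
```

>>> step_arm --moves '[{"delta_pos": [0, -3, 0], "twist": [0, 0, 0]}, {"delta_pos": [0, -6, 0], "twist": [0, 0, 0]}, {"delta_pos": [0, -8, 0], "twist": [0, 0, 0]}, {"delta_pos": [0, -10, 0], "twist": [0, 0, 0]}, {"delta_pos": [0, -10, 0], "twist": [0, 0, 0]}]'

```text
time_s: 5.95
eef_pos: [0.594, 0.2156, 0.0419]
tcp_rot: [-0.0, 0.065, 0.998, 0.0]
ft_force: [0.5, 0.4, 0.6]
finger_gap: 0.001
grasp_force: 0.0
```

```bash
python3 - <<'E'
from cell import *
import cv2,numpy as np
w=snapshot('wrist')[:,:,::-1][170:320,120:320]
cv2.imwrite('pics/w5.png',cv2.resize(w,(800,600),interpolation=cv2.INTER_CUBIC))
E
```

```text
(no output)
```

View pics/w5.png

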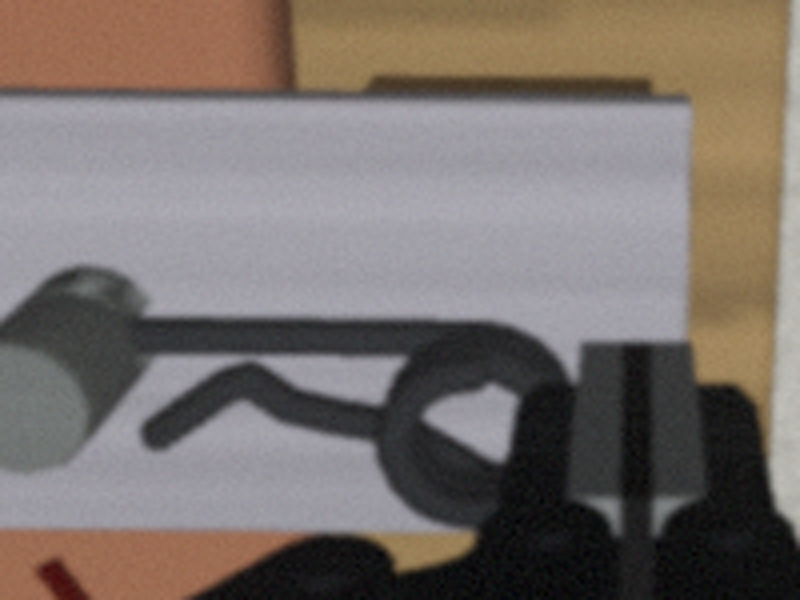

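The loop's right edge is at about (575,370) and the finger edge at (582,345). They are nearly touching and well aligned, so I'll start pushing.

>>> step_arm --moves '[{"delta_pos": [-2, -1, 0], "twist": [0, 0, 0]}, {"delta_pos": [-2, -2, 0], "twist": [0, 0, 0]}, {"delta_pos": [-2, -3, 0], "twist": [0, 0, 0]}, {"delta_pos": [-2, -4, 0], "twist": [0, 0, 0]}, {"delta_pos": [-2, -5, 0], "twist": [0, 0, 0]}, {"delta_pos": [-2, -6, 0], "twist": [0, 0, 0]}]'

```text
time_s: 6.75
eef_pos: [0.5952, 0.2094, 0.0419]
tcp_rot: [0.0, 0.065, 0.998, -0.0]
ft_force: [0.8, 0.3, -0.1]
finger_gap: 0.002
grasp_force: 0.0
```

```bash
cat > tr.py <<'E'
from cell import *
import cv2,sys
a=cv2.resize(cv2.imread('pics/w5.png'),(200,150),interpolation=cv2.INTER_AREA)
w=snapshot('wrist')[:,:,::-1];cv2.imwrite('pics/'+sys.argv[1],w)
for n,(x,y,X,Y) in dict(pin=(2,66,36,118),ring=(92,84,124,130),sprung=(35,88,92,115)).items():
    r=cv2.matchTemplate(w,a[y:Y,x:X],cv2.TM_CCOEFF_NORMED);_,m,_,l=cv2.minMaxLoc(r)
    print(n,'shift px',l[0]-120-x,l[1]-170-y,'score',round(m,3))
E
python3 tr.py w6.png
```

```text
pin shift px 11 -4 score 0.98
ring shift px 10 -4 score 0.818
sprung shift px 10 -3 score 0.986
```

```bash
python3 - <<'E'
from cell import *
from h import *
p=camera_params('wrist');K=p['intrinsics'];M=p['mount']
for x in(.008,.011):
  for z in(.011,0,-.005,-.01,-.015,-.02):print(x,z,proj(K,M,(x,0,z))[1], proj(K,M,(x,.008,z))[0]-proj(K,M,(x,-.008,z))[0])
a=cv2.imread('pics/w6.png')[180:300,180:320]
cv2.imwrite('pics/w6v.png',cv2.resize(a,(700,600),interpolation=cv2.INTER_CUBIC))
E
```

```text
0.008 0.011 235.87408838031828 28.366434034858287
0.008 0 243.60688851551726 30.101421027570723
0.008 -0.005 247.44344171557006 30.96221826910414
0.008 -0.01 251.50587760501745 31.873696501458596
0.008 -0.015 255.81475001358854 32.84046738678626
0.008 -0.02 260.3931844564225 33.867719599756526
0.011 0.011 230.8985198019626 28.50666802017463
0.011 0 238.36598070970442 30.259381754408594
0.011 -0.005 242.07256525174708 31.12936752190933
0.011 -0.01 245.9985933749138 32.05085997827638
0.011 -0.015 250.16414736561234 33.02857276444405
0.011 -0.02 254.5918370414836 34.06781277789935
```

View pics/w6v.png

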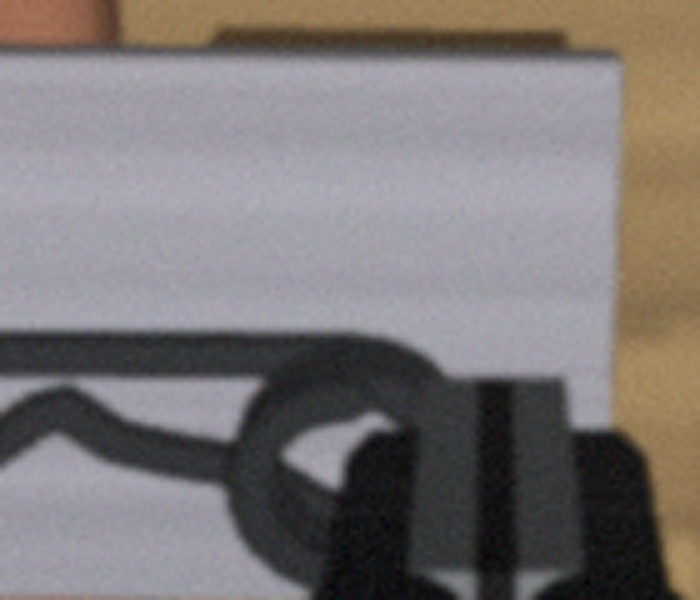

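The finger overlaps the loop in the image (pad edge at column 415, ring edge at about 445) with no force, and the clip has not moved. So the tip is above the loop: shut, the tips sit about 15–20 mm behind the TCP's height. I'll back off, go lower while watching the force, then push.

>>> step_arm --moves '[{"delta_pos": [0, 5, 0], "twist": [0, 0, 0]}, {"delta_pos": [0, 10, 0], "twist": [0, 0, 0]}, {"delta_pos": [0, 10, 2], "twist": [0, 0, 0]}, {"delta_pos": [0, 10, 4], "twist": [0, 0, 0]}, {"delta_pos": [0, 10, 6], "twist": [0, 0, 0]}, {"delta_pos": [0, 10, 7], "twist": [0, 0, 0]}, {"delta_pos": [0, 10, 8], "twist": [0, 0, 0]}, {"delta_pos": [0, 10, 8], "twist": [0, 0, 0]}]'

```text
time_s: 7.8
eef_pos: [0.5965, 0.2194, 0.0338]
tcp_rot: [-0.0, 0.065, 0.998, -0.0]
ft_force: [0.2, -0.3, -1.5]
finger_gap: -0.0
grasp_force: 0.0
```

>>> step_arm --moves '[{"delta_pos": [0, 0, 1], "twist": [0, 0, 0]}, {"delta_pos": [0, 0, 2], "twist": [0, 0, 0]}, {"delta_pos": [0, 0, 2], "twist": [0, 0, 0]}]'

```text
time_s: 8.18
eef_pos: [0.5966, 0.2194, 0.0318]
tcp_rot: [0.0, 0.065, 0.998, 0.0]
ft_force: [0.2, -0.3, 0.7]
finger_gap: -0.002
grasp_force: 0.1
```

>>> step_arm --moves '[{"delta_pos": [0, 0, 1], "twist": [0, 0, 0]}, {"delta_pos": [0, 0, 2], "twist": [0, 0, 0]}, {"delta_pos": [0, 0, 2], "twist": [0, 0, 0]}]'

```text
time_s: 8.55
eef_pos: [0.5968, 0.2197, 0.03]
tcp_rot: [0.0, 0.065, 0.998, 0.0]
ft_force: [1.1, 1.0, 2.1]
finger_gap: -0.003
grasp_force: 1.0
```

>>> step_arm --moves '[{"delta_pos": [0, 0, 0.5], "twist": [0, 0, 0]}, {"delta_pos": [0, 0, 1], "twist": [0, 0, 0]}, {"delta_pos": [0, 0, 1], "twist": [0, 0, 0]}]'

```text
time_s: 8.93
eef_pos: [0.5968, 0.2197, 0.0291]
tcp_rot: [0.0, 0.065, 0.998, 0.0]
ft_force: [-0.7, 3.0, 4.8]
finger_gap: 0.003
grasp_force: 2.2
```

Light contact (about 5 N) shows the tip has reached the bar with the TCP at about z 0.030. I'll raise 4 mm and push.

>>> step_arm --moves '[{"delta_pos": [0, 0, -2], "twist": [0, 0, 0]}, {"delta_pos": [0, 0, -4], "twist": [0, 0, 0]}, {"delta_pos": [0, -2, -4], "twist": [0, 0, 0]}, {"delta_pos": [0, -4, -4], "twist": [0, 0, 0]}, {"delta_pos": [0, -6, -4], "twist": [0, 0, 0]}, {"delta_pos": [0, -8, -4], "twist": [0, 0, 0]}, {"delta_pos": [0, -10, -4], "twist": [0, 0, 0]}, {"delta_pos": [0, -12, -4], "twist": [0, 0, 0]}]'

```text
time_s: 9.93
eef_pos: [0.5952, 0.2075, 0.033]
tcp_rot: [0.0, 0.065, 0.998, 0.0]
ft_force: [-0.6, 2.1, 3.3]
finger_gap: 0.0
grasp_force: 1.5
```

```bash
python3 tr.py w7.png
```

```text
pin shift px 12 8 score 0.703
ring shift px -9 5 score 0.964
sprung shift px -9 6 score 0.811
```

>>> step_arm --moves '[{"delta_pos": [0, -2, 0], "twist": [0, 0, 0]}, {"delta_pos": [0, -4, 0], "twist": [0, 0, 0]}, {"delta_pos": [0, -6, 0], "twist": [0, 0, 0]}, {"delta_pos": [0, -8, 0], "twist": [0, 0, 0]}, {"delta_pos": [0, -10, 0], "twist": [0, 0, 0]}, {"delta_pos": [0, -12, 0], "twist": [0, 0, 0]}]'

```text
time_s: 10.72
eef_pos: [0.5949, 0.197, 0.0334]
tcp_rot: [0.001, 0.065, 0.998, 0.001]
ft_force: [2.7, 7.9, 1.7]
finger_gap: 0.003
grasp_force: 4.7
```

>>> step_arm --moves '[{"delta_pos": [0, -1.5, 0], "twist": [0, 0, 0]}, {"delta_pos": [0, -3, 0], "twist": [0, 0, 0]}, {"delta_pos": [0, -4.5, 0], "twist": [0, 0, 0]}, {"delta_pos": [0, -6, 0], "twist": [0, 0, 0]}]'

```text
time_s: 11.22
eef_pos: [0.5939, 0.1908, 0.0334]
tcp_rot: [0.001, 0.065, 0.998, 0.001]
ft_force: [1.2, 6.2, 1.7]
finger_gap: -0.0
grasp_force: 4.9
```

>>> step_arm --moves '[{"delta_pos": [0, -1, 0], "twist": [0, 0, 0]}, {"delta_pos": [0, -2, 0], "twist": [0, 0, 0]}, {"delta_pos": [0, -3, 0], "twist": [0, 0, 0]}, {"delta_pos": [0, -4, 0], "twist": [0, 0, 0]}]'

```text
time_s: 11.72
eef_pos: [0.5928, 0.186, 0.0332]
tcp_rot: [0.001, 0.065, 0.998, 0.0]
ft_force: [1.7, 3.6, 4.3]
finger_gap: 0.0
grasp_force: 5.3
```

>>> step_arm --moves '[{"delta_pos": [0, -1, 0], "twist": [0, 0, 0]}, {"delta_pos": [0, -2, 0], "twist": [0, 0, 0]}]'

```text
time_s: 11.98
eef_pos: [0.5922, 0.1837, 0.0332]
tcp_rot: [0.0, 0.065, 0.998, 0.0]
ft_force: [1.5, 3.7, 7.1]
finger_gap: 0.002
grasp_force: 5.5
```

```bash
python3 tr.py w8.png
```

```text
pin shift px 56 2 score 0.718
ring shift px 0 5 score 0.977
sprung shift px -14 13 score 0.552
```

```bash
python3 - <<'E'
import cv2,numpy as np
a=cv2.resize(cv2.imread('pics/w5.png'),(200,150),interpolation=cv2.INTER_AREA)
for f in('w6','w7','w8'):
    w=cv2.imread(f'pics/{f}.png')
    for n,(x,y,X,Y) in dict(finger=(146,84,174,128),gap=(154,88,165,125)).items():
        t=a[y:Y,x:X];r=cv2.matchTemplate(w[230:320,220:340],t,cv2.TM_CCOEFF_NORMED);_,m,_,l=cv2.minMaxLoc(r)
        print(f,n,l[0]+220-120-x,l[1]+230-170-y,round(m,3))
# ascii profile of brightness around loop/finger row in w8
w=cv2.cvtColor(cv2.imread('pics/w8.png'),cv2.COLOR_BGR2GRAY)
for v in range(236,292,3):print(v,''.join(' .:-=+*#%@'[min(9,int(p)//22)] for p in w[v,170:310:1]))
E
```

```text
w6 finger 0 0 0.963
w6 gap 0 0 0.956
w7 finger 0 0 0.984
w7 gap 0 0 0.959
w8 finger 0 0 0.984
w8 gap 0 0 0.956
236 ############################################################################################################################################
239 ###################*++===---===+++*#########################################################################################################
242 ##############**=-:::::::--=======---=+*####################################################################################################
245 ############*+-:::--------==+++==------=+**#################################################################################################
248 ##########*=-:::::::::::::::::::--------==+*################################################################################################
251 ########*=-:::::::::::::-:::::::-:::-::--=+#################################################################################################
254 --------:::::::::::::::::::::-:::-:::-:::::::::::::::::::::::::::::::::::---==++**#################*#####*******##*
[... 1065 characters left out ...]
++++++++++++++==-:::::.....::::::::-+###################*+-. .. . .   ...::::::::::::...    .:::::::::::::.....  ......:
281 ++++++++++++++++++++++++++++++++++=-:::::::...:::::::::.:-=+*###############*=:.  ..  . . ...::::::::::::.      .:::::::::::::...... ..... .
284 +++++++++++++++++++++++++++++++++====----:::.:::::::..........:=+*##########+:.     .     ...::::::::::::..  . ...::::::::::::.. .. ...  .  
287 **+++++++++++++++++++++++++++++**#########*=::::::::::.....::::::.::-=+*###*-.       .     .:::::::::::::.      ..::::::::::::..  . .    ...
290 ##*#**++++++++++++++++++++++**###*########*=-::::::::.........:.:::::.:.::-:.  .   .       .:::::::::::::..     ..:::::::::::::.. ..    ....
```

The finger is undeflected and sits at the ring's back. The ring-to-pin distance is about 23–24 mm against 20 at home, so about 3 mm remains. I'll continue until the hard stop.

>>> step_arm --moves '[{"delta_pos": [0, -1, 0], "twist": [0, 0, 0]}, {"delta_pos": [0, -2, 0], "twist": [0, 0, 0]}]'

```text
time_s: 12.28
eef_pos: [0.5919, 0.1818, 0.0332]
tcp_rot: [0.0, 0.065, 0.998, 0.0]
ft_force: [0.2, 3.6, 6.0]
finger_gap: -0.0
grasp_force: 5.4
```

>>> step_arm --moves '[{"delta_pos": [0, -1, 0], "twist": [0, 0, 0]}, {"delta_pos": [0, -1.5, 0], "twist": [0, 0, 0]}]'

```text
time_s: 12.52
eef_pos: [0.5918, 0.1806, 0.0332]
tcp_rot: [0.0, 0.065, 0.998, 0.0]
ft_force: [1.4, 5.3, 5.1]
finger_gap: -0.001
grasp_force: 5.7
```

>>> step_arm --moves '[{"delta_pos": [0, -1, 0], "twist": [0, 0, 0]}, {"delta_pos": [0, -1, 0], "twist": [0, 0, 0]}]'

```text
time_s: 12.78
eef_pos: [0.592, 0.1803, 0.0332]
tcp_rot: [0.001, 0.065, 0.998, 0.001]
ft_force: [2.0, 8.4, 3.7]
finger_gap: 0.0
grasp_force: 5.8
```

```bash
cat > asc.py <<'E'
import cv2,sys
w=cv2.cvtColor(cv2.imread('pics/'+sys.argv[1]),cv2.COLOR_BGR2GRAY)
r0,r1,c0,c1=map(int,sys.argv[2:6])
for v in range(r0,r1,3):print(v,''.join(' .:-=+*#%@'[min(9,int(p)//22)] for p in w[v,c0:c1]))
E
python3 tr.py w9.png; python3 asc.py w9.png 230 300 160 310
```

```text
pin shift px 58 5 score 0.64
ring shift px 0 4 score 0.903
sprung shift px -4 4 score 0.608
230 ######################################################################################################################################################
233 ######################################################################################################################################################
236 ######################################################################################################################################################
239 ###################################**+=-------===++**#################################################################################################
242 ###############################*+=::::::::--=======---=+*#############################################################################################
245 #############################*=-:::--------===+===----:-=+**##########################################################################################
248 ###########################*=-::::::::::::::::::::-------==+*#############
[... 2009 characters left out ...]
..:::::::.:-=+*##*-.. . .     .  .:::::::::::::.      .:::::::::::::....... ... . 
290 ######################**+++++++++++++++++++++****###*+=::::::::........:.:::::.:...:::..     .  .    .:::::::::::::.  .  ...::::::::::::...  ..   ....
293 ############################******+******#*###########*=-::::::::.....................              ..:::---------:. .   ..:----------::..  ... .. .  
296 ########################################################+-::::::::::.................   .    .           .:--++**+=-......:=+++++=-:...   ..   .    . 
299 ##########################################################*+-:::::::.:::::........                            .:=+=-:.....:=++-:       .   . .   ...
```

>>> step_arm --moves '[{"delta_pos": [0, -1, 0], "twist": [0, 0, 0]}, {"delta_pos": [0, -2, 0], "twist": [0, 0, 0]}, {"delta_pos": [0, -2, 0], "twist": [0, 0, 0]}]'

```text
time_s: 13.2
eef_pos: [0.5928, 0.1796, 0.0334]
tcp_rot: [0.002, 0.065, 0.998, 0.002]
ft_force: [4.7, 15.5, -0.7]
finger_gap: 0.002
grasp_force: 8.6
```

Clip A is against its hard stop: 15 N with no further travel, and the ring touches the shank in the picture. I'll retreat and go behind clip B.

>>> step_arm --moves '[{"delta_pos": [0, 6, 0], "twist": [0, 0, 0]}, {"delta_pos": [0, 14, 0], "twist": [0, 0, 0]}, {"delta_pos": [0, 14, -30], "twist": [0, 0, 0]}, {"delta_pos": [0, 14, -65], "twist": [0, 0, 0]}, {"delta_pos": [3, -30, -65], "twist": [0, 0, 0]}, {"delta_pos": [8, -85, -65], "twist": [0, 0, 0]}, {"delta_pos": [12, -140, -65], "twist": [0, 0, 0]}, {"delta_pos": [16, -195, -65], "twist": [0, 0, 0]}, {"delta_pos": [20, -245, -65], "twist": [0, 0, 0]}, {"delta_pos": [20, -245, -65], "twist": [0, 0, 0]}]'

```text
time_s: 14.45
eef_pos: [0.5374, -0.066, 0.0972]
tcp_rot: [-0.001, 0.067, 0.998, -0.0]
ft_force: [-0.3, 0.3, -0.2]
finger_gap: -0.002
grasp_force: 0.0
```

```bash
python3 - <<'E'
from cell import *
import cv2
cv2.imwrite('pics/w10.png',snapshot('wrist')[:,:,::-1])
E
python3 asc.py w10.png 195 285 250 440; python3 -c "
from cell import *
s=read_state();print(s['eef_pos'],s['time_s'])"
```

```text
195 #+==++++**+++*+++++++++++++=-::-:::::::--::--::::--::::::-:::--:-::-:::-::::-::-=+++++++++++*+=-:::--==+++++++++++++++++++++++++++++++++++++++++++++++++++++++++++++++++++++++++++++++++++++++
198 #*+++*****+*+******++==================================================--=--=-==-=============---------=========-====-=====-========================-===-=====-==-============================
201 #*++++************+++*####*###########*###*##########*#*##*#######**####*##**#*******#*##******#***************#******************#*************#*********************************************
204 #*=+++******+*****+++*******#**#***#*##*##*****#*#**********#*#***********#*********#**##***********#***#******#*****#****#*******#****#*******#*###********##**#*#****###*#*****##***#*******
207 #*+=+++++*++*+*+++*++**###################*###########*#######################################################################################################################################
210 #*+=+++++*+++**++++++*#*#####*###############*#*#*##*###########*######################*#################*###############
[... 4092 characters left out ...]
********##*****##********#**********************#***********************
276 .... ...... .::::::::::::.. ......:::::::::::...... ..  . .:=***#####################*##########**##############################*###*############*#*###########*#*##############*#########*###
279 ......  .. ..::::::::::::.....  ..:::::::::::... ..    ..  .-+*#*##################*########################*#####*######################################################*#######*######*#*###
282 ............:::::::::::::.   .. ..::::::::::::...  . .... ..:=+*******+****+*+*+*******+=-:----==++++++++++++++++++++++++++++++++++++++++++++++++++++++++++++++++++++++++++++++++++++++++*++++
[ 0.53812889 -0.06441354  0.09728915] 14.5
```

```bash
python3 - <<'E'
from cell import *
from h import *
p=camera_params('wrist');K=p['intrinsics'];M=p['mount']
s=read_state();T=np.eye(4);T[:3,:3]=rot(s['tcp_rot']);T[:3,3]=s['eef_pos'];C=T@M
for uv in((316,232),(297,232)):
  q=ray(K,C,uv,.053);print(q,T[:3,:3].T@(q-T[:3,3]))
E
```

```text
[ 0.54401018 -0.0388221   0.053     ] [-0.00253632  0.02615474  0.04427795]
[ 0.54232924 -0.0514839   0.053     ] [-0.00254723  0.01338186  0.04428075]
```

>>> step_arm --moves '[{"delta_pos": [-2, 0, 20], "twist": [0, 0, 0]}, {"delta_pos": [-2, 0, 40], "twist": [0, 0, 0]}, {"delta_pos": [-2, 0, 52], "twist": [0, 0, 0]}, {"delta_pos": [-2, 0, 58], "twist": [0, 0, 0]}, {"delta_pos": [-2, 0, 62], "twist": [0, 0, 0]}, {"delta_pos": [-2, 0, 64], "twist": [0, 0, 0]}, {"delta_pos": [-2, 0, 64], "twist": [0, 0, 0]}]'

```text
time_s: 15.38
eef_pos: [0.5416, -0.0633, 0.0341]
tcp_rot: [0.0, 0.065, 0.998, -0.0]
ft_force: [-0.4, -0.4, -0.5]
finger_gap: -0.0
grasp_force: 0.0
```

>>> step_arm --moves '[{"delta_pos": [0, 2, 0], "twist": [0, 0, 0]}, {"delta_pos": [0, 4, 0], "twist": [0, 0, 0]}, {"delta_pos": [0, 6, 0], "twist": [0, 0, 0]}, {"delta_pos": [0, 8, 0], "twist": [0, 0, 0]}, {"delta_pos": [0, 10, 0], "twist": [0, 0, 0]}, {"delta_pos": [0, 12, 0], "twist": [0, 0, 0]}]'

```text
time_s: 16.12
eef_pos: [0.5426, -0.0526, 0.0339]
tcp_rot: [-0.0, 0.064, 0.998, -0.001]
ft_force: [-2.8, -10.6, 3.3]
finger_gap: -0.002
grasp_force: 5.3
```

```bash
python3 - <<'E'
from cell import *
import cv2
cv2.imwrite('pics/w11.png',snapshot('wrist')[:,:,::-1])
E
python3 asc.py w11.png 215 300 255 420
```

```text
215 +==+++=+==+==+====+==++++++++++++++++++++++++++++++++++++++++++++++++*+*+*++**+**++++*+=:::::--===++++*+*++++*++++++***++*++**++++++++**++**++++++*+*++++++++++++++++
218 :::::::::::::::::::::::::::::::::::::::::::::::::::::::::::::::::::-=++++***+***+*++**+=:::::--===++++*++++++++++*+++++*+++++++*++++++++*+++++++*++++++++++++++++++++
221 :::::::::::::::::-:::::::::::::::::::::::::::::::::::::::::::::::::::=+***********+**+=-:::-----==++++++++++++++++++++**+*+++++++++++++++++*+++++++++*+++++++++++++++
224 -=======-===-===----=-----------------------------------------------------------------------------------------------------=---=-----------========--=-==-=-==========
227 #######################**#****#####**#*#*******************************************************************************+****+****+*++++*+++++++++++++++++++++++++++++
230 #######################*##########################################################################*#######################*#########*################################
233 ###############*##############*#####*#########**######*#*#######*####*####**
[... 3129 characters left out ...]
::::::::::::::::::::
290     ...:::::::::::::.       .::::::::::::..     .         ................:.::::::-+**##################################*+===-:...::.:::::::::::::::::::::::::::--=**
293 .  .  .:::::-:::-:::..     .:::-:::-:::::..                ....:.:..:.:::::.:::-+*#######################################*=-::....:..:.::::::::::::::::::-------:-:-=
296    .     ...-==++++=-......:=+++++=-:..                   ....:::::::::::-=++*############################################**=-:..:..::::::::::::--====++=+=++++++====
299             .  .:=+=-......:-+=-.    .        .             ..:-==++***#####################################################*=:...::..:.::::--==+++++++++++++=+++++++
```

>>> step_arm --moves '[{"delta_pos": [0, 2, 0], "twist": [0, 0, 0]}, {"delta_pos": [0, 4, 0], "twist": [0, 0, 0]}, {"delta_pos": [0, 6, 0], "twist": [0, 0, 0]}, {"delta_pos": [0, 8, 0], "twist": [0, 0, 0]}, {"delta_pos": [0, 10, 0], "twist": [0, 0, 0]}, {"delta_pos": [0, 12, 0], "twist": [0, 0, 0]}]'

```text
time_s: 16.92
eef_pos: [0.5442, -0.0402, 0.0339]
tcp_rot: [-0.0, 0.065, 0.998, -0.001]
ft_force: [-1.9, -5.3, 2.8]
finger_gap: -0.003
grasp_force: 2.7
```

>>> step_arm --moves '[{"delta_pos": [0, 1.5, 0], "twist": [0, 0, 0]}, {"delta_pos": [0, 3, 0], "twist": [0, 0, 0]}, {"delta_pos": [0, 4.5, 0], "twist": [0, 0, 0]}, {"delta_pos": [0, 6, 0], "twist": [0, 0, 0]}]'

```text
time_s: 17.42
eef_pos: [0.5454, -0.0333, 0.0338]
tcp_rot: [0.0, 0.065, 0.998, 0.0]
ft_force: [0.1, -0.8, 0.2]
finger_gap: 0.003
grasp_force: 0.4
```

>>> step_arm --moves '[{"delta_pos": [0, 1, 0], "twist": [0, 0, 0]}, {"delta_pos": [0, 2, 0], "twist": [0, 0, 0]}, {"delta_pos": [0, 3, 0], "twist": [0, 0, 0]}]'

```text
time_s: 17.8
eef_pos: [0.5454, -0.031, 0.0338]
tcp_rot: [-0.0, 0.065, 0.998, -0.0]
ft_force: [-3.0, -6.3, 2.3]
finger_gap: 0.0
grasp_force: 3.7
```

>>> step_arm --moves '[{"delta_pos": [0, 1, 0], "twist": [0, 0, 0]}, {"delta_pos": [0, 2, 0], "twist": [0, 0, 0]}, {"delta_pos": [0, 2, 0], "twist": [0, 0, 0]}]'

```text
time_s: 18.18
eef_pos: [0.5448, -0.0303, 0.0337]
tcp_rot: [-0.001, 0.064, 0.998, -0.001]
ft_force: [-4.2, -13.2, 3.6]
finger_gap: -0.001
grasp_force: 6.8
```

>>> step_arm --moves '[{"delta_pos": [0, -7, 0], "twist": [0, 0, 0]}, {"delta_pos": [0, -15, 0], "twist": [0, 0, 0]}, {"delta_pos": [0, -15, -40], "twist": [0, 0, 0]}, {"delta_pos": [0, -15, -90], "twist": [0, 0, 0]}, {"delta_pos": [4, 30, -110], "twist": [0, 0, 0]}, {"delta_pos": [8, 70, -110], "twist": [0, 0, 0]}, {"delta_pos": [10, 100, -110], "twist": [0, 0, 0]}, {"delta_pos": [10, 100, -110], "twist": [0, 0, 0]}, {"delta_pos": [10, 100, -110], "twist": [0, 0, 0]}]'

```text
time_s: 19.3
eef_pos: [0.5489, 0.0714, 0.1437]
tcp_rot: [-0.0, 0.065, 0.998, -0.0]
ft_force: [-0.1, -0.1, 0.4]
finger_gap: 0.003
grasp_force: 0.0
```

```bash
python3 - <<'E'
from cell import *
import cv2
im=snapshot('wrist')[:,:,::-1];cv2.imwrite('pics/w12.png',im)
cv2.imwrite('pics/w12v.png',cv2.resize(im[110:310,60:460],(800,400),interpolation=cv2.INTER_CUBIC))
E
```

```text
(no output)
```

View pics/w12v.png

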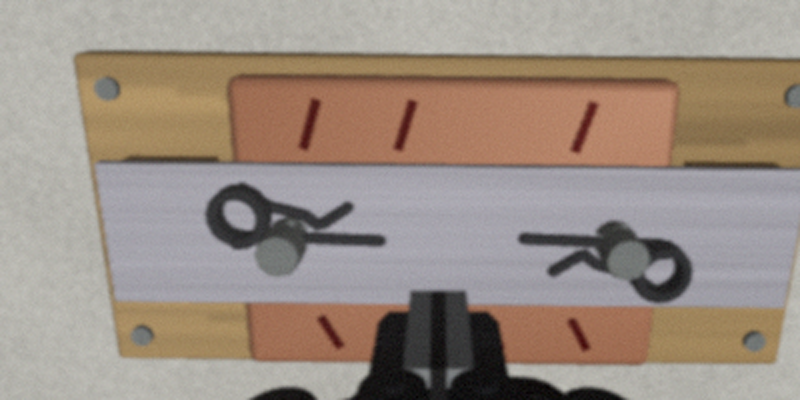

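Both clips are home. The straight-leg tips at (385,240) and (520,238) lie about 40 mm past the pin axes (feet at about (292,228) and (612,230)). The necks have closed beyond the shanks, and the loops are against them.

```bash
python3 -c "
from cell import *
print(sign_off())"
```

```text
the job is handed in; nothing more can be done
None
```

Both hairpin clips are pushed fully home, snapped round their pins with the loops against the shanks. They are released, and the job was handed in about 19 s into the 45 s allowed; I did not re-image the other things on the table at the end, but the arm felt no contact near them.

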